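# Hold a spring centre punch on the mark through a drilling template

### The job

Lay the drilling template flat on the fixed wooden block, its edges flush with the block's all round and its steel bush over the pencilled cross, and let go of it. Then take the spring-loaded centre punch out of its stand, put its point down through the bush onto the cross and hold it there upright, pressing lightly so that its plunger is about half-way in; the plunger must never be pushed fully in. Finish while still holding the punch pressed there like that, and leave the other things on the bench where they are.

Things in the scene. Friction and masses are not known exactly. Their poses are not given: they have to be found in the camera images.
- mark (a point): the pencilled cross on the top face of the fixed wooden block. The block is 60 x 110 x 32 mm (x, y, z), cannot move, and stands on the bench. This point is at the cross, on the top face, 32 mm above the bench; axes are the block's: y along its length, z up. The block's centre is 32 mm from the cross along -y
- bush (a point): steel bush of the drilling template (see template): centre of its top rim. 22 mm across, its top 10 mm above the plate's underside (2 mm proud of the plate), with a clear through hole 12 mm across; 32 mm from the plate's centre along +y. y is along the template, z up. Seated rightly, this point is 10 mm above the cross and its axes are those of the cross
- template_grip (a point): centre of the wooden grip that stands up from the template: 22 mm thick along the template's x, 50 mm long along y, from 8 to 48 mm above the plate's underside. This point is 32 mm above the plate's underside and 44 mm from the bush along -y; same axes as the bush. Grasp it from above across x
- punch_center (a point): spring-loaded centre punch (see punch) standing upright, point down, in its stand. This point is on its axis at mid-height of its round barrel, 98 mm above its point; the barrel is 16 mm across and reaches 37 mm below and above this point, the punch's top is 42 mm above it. z along the axis, up
- punch_tip (a point): the punch's point: the rounded lower end of its plunger, a pin 5 mm across that sticks 35 mm out of the nose. It hangs 5 mm above the bench while the punch is in the stand. z is along the axis, up
- plunger (a joint): how far the punch's plunger is pushed in, m: 0 fully out, 0.012 fully in. A spring pushes it out: 1.5 N to begin moving, 3.3 N at half-way (0.006), 5.1 N fully in
- stand: wooden block 70 x 70 x 60 mm, fixed, with a vertical through hole 21 mm across in its middle in which the punch hangs by its collar (lift it straight up, at least 70 mm, to free it). Origin at the centre of its underside
- template: the drilling template: a loose plywood plate 60 x 110 x 8 mm (x, y, z), the block's outline, 0.14 kg, lying flat with a wooden grip standing up from it and a steel bush near one end. Origin at the centre of the plate's underside, y along its length, z up
- punch: the steel centre punch, 140 mm long, 0.13 kg. Below the 75 mm barrel: a collar 26 mm across and 5 mm thick that rests on the stand, a nose 16 mm across and 20 mm long, then the thin plunger, 35 mm. Origin where the point is with the plunger out, z along its axis, up
- block: the fixed wooden block with the pencilled cross; origin at the centre of its underside
- sanding_block: bystander: cork sanding block 63 x 111 x 36 mm, loose
- marking_gauge: bystander: wooden marking gauge 56 x 200 x 64 mm, loose, lying
Things that resemble listed ones, but are neither listed nor needed, are in the scene too. Several things have the shape of the punch; the one meant has the colours described above.

How it is judged:
By the outcome, as a careful person would: the job done as asked, in the order asked, and still so for the second after the job is handed in, while the arm keeps its last pose, push and grip.
It also fails if it takes over 54 s, if anything falls off the work surface, if the arm or the gripper's body presses on something with over 40 N, if the wrist force passes 120 N, or if a joint passes its speed limit or range.

### The arm

A 7-joint arm with a two-finger parallel gripper is mounted at the origin on the work surface; the furniture and walls round the work are solid. World frame = base frame: x ahead of the robot, y to its left, z up, the work surface at z = 0. Lengths are in m, angles in rad, forces in N, time in s.
With the tool pointing down it reaches from about 0.425 to 0.875 m from the base axis. Payload 8.4 kg.
Tool frame: the origin (TCP) lies between the finger pads; the fingertips stand ahead of it and the grasp point (between the pads) is the TCP (finger_overhang is the z of the fingertips in the tool frame, in m); z points along the fingers, x is the direction in which the jaws open and shut, and the axes are right-handed (so a half turn about z gives the same grasp; the last joint's range is limited). The gripper opens to 85 mm and grips with 20 to 120 N. Pads are 22 mm wide; open, the fingers measure 114 mm over their backs; the gripper's body (76 mm by 85 mm) begins 54 mm behind the grasp point. The pads swing forward as they close: fully open they stand 13 mm farther back than shut.
Start: joints at [1.035, 0.333, 0.04, 1.465, -0.013, 1.343, -0.059], TCP at [0.275, -0.589, 0.25] pointing down, gripper open.
Joint ranges: [-2.58, 2.58], [-0.38, 2.09], [-1.3, 1.39], [0.25, 2.4], [-1.5, 4.64], [0.08, 2.09], [-2.65, 2.65]. Speed limits (rad/s): [2.22, 2.22, 2.79, 2.79, 3.14, 3.14, 3.14].

### API

Orientations are given as a unit quaternion [w, x, y, z].
In Python, from workcell import get_state, read_camera, calibration, job_done, finger_overhang gives the robot as it stands.
- The arm moves only by the tool servo_tool, never from a script. Its argument "steps" is a list of rows, each an object with "slide": the shift along the tool's x, y, z in mm, a list of three; "spin": the turn about the tool's z in units of 8 degrees (1.0 is 8 degrees). A call has 1 to 10 rows; each row is the pose to reach, as a shift and turn from the pose commanded when the call began, along the tool's axes at that moment; what a row does not reach only later rows make up. A row lasts 1/10 s, in which the tool goes at most 50 mm and 8.59 degrees, less where a joint would pass 70% of its speed; a pose out of reach is approached as far as the arm can. A call with a gripper value outside its range is refused whole. "grip" is the finger opening in mm, from 0 to 85.4, set as the call begins (left out, the last holds). The fingers move at their own pace and stop on an object; "force" is the grip in N (left out, the last holds). Time passes only in rows, so rows that repeat a pose let the fingers close. It gives the time, the measured TCP pose, the force and the opening at its end, in the units of the state.
- get_state(): the state, without advancing time (a new reading comes with each control period).
- read_camera(name): name is "side" or "top"; returns (picture, depth): 420x560x3 uint8, red, green, blue; 420x560 float32, m along the optical axis (not along the pixel's ray), 0 where there is no reading.
- calibration(name): a dict with "camera_matrix" (3x3 intrinsics, pixels), "rvec" (rotation vector, rad) and "tvec" (3), from world to camera coordinates, as OpenCV has them. Camera axes: x right, y down, z forward; pixel columns grow to the right and rows downward; lengths in m; the calibration is good to about 2 mm. A picture is of the moment at which its call begins. calibration takes no time and is no camera call.
- job_done(): hands the job in, once; it reports no verdict.
The state is a dict: "clock": time; "joint_pos": joint angles; "joint_velocities": joint speeds; "effort": joint torques, N m; "eef_pos": TCP position; "eef_rot": TCP orientation; "wrist_force": force on the tool from outside, world axes, zero at the start; "moment": the same for the moment, N m; "opening": opening from 0.0 (shut) to 1.0 (fully open).
Only numpy, scipy, OpenCV 4.12 (cv2) and the standard library are available. Lean on these libraries where they do the work, as an engineer would, in place of code of your own. Each camera call takes 0.05 s, during which the arm holds its last target. There are 200 camera calls.

## Working session

There is one attempt and no reset: what is moved stays moved. The work goes in short steps, Python scripts to look and compute and a tool call to move; the robot and the scene stay as the last step left them, time stands still between calls to the robot, and variables do not carry over. Pictures are saved under pics/ and viewed, about 8 in all and at most 12, crops included, and the job is handed in when it is done.

Besides the shell and the picture viewer there is one more tool, called after "Emit:" as name([rows], argument=value, ...), one row to a line, values as JSON. servo_tool: Moves the arm, as the interface text tells. Its arguments: {"type":"object","properties":{"steps":{"type":"array","items":{"type":"object","properties":{"slide":{"type":"array","items":{"type":"number"}},"spin":{"type":"number"}}}},"grip":{"type":"number"},"force":{"type":"number"}},"required":["steps"]}

```bash
mkdir -p pics; cat > h.py <<'E'
import numpy as np, cv2
from workcell import *
def grab(n):
    p,d=read_camera(n); np.savez(f'{n}.npz',p=p,d=d); return p,d
def load(n):
    z=np.load(f'{n}.npz'); return z['p'],z['d']
def cal(n):
    c=calibration(n); K=np.array(c['camera_matrix']); R=cv2.Rodrigues(np.array(c['rvec'],float))[0]; t=np.array(c['tvec'],float).ravel(); return K,R,t
def world(n,u,v,z):   # z may be array
    K,R,t=cal(n); r=np.linalg.inv(K)@np.array([u,v,1.]); o=-R.T@t; dr=R.T@r
    return o+dr*(z-o[2])/dr[2]
def cloud(n):
    p,d=load(n); K,R,t=cal(n); v,u=np.indices(d.shape); 
    c=np.stack([(u-K[0,2])/K[0,0]*d,(v-K[1,2])/K[1,1]*d,d],-1)
    w=(c-t)@R; w[d==0]=np.nan; return p,w
def proj(n,P):
    K,R,t=cal(n); q=K@(R@np.array(P,float)+t); return q[:2]/q[2]
def save(name,p,f=1):
    cv2.imwrite('pics/'+name,cv2.resize(p[...,::-1],None,fx=f,fy=f,interpolation=cv2.INTER_CUBIC))
E
python3 - <<'E'
from h import *
for n in('top','side'):
    p,d=grab(n); save(n+'0.png',p,1.4); K,R,t=cal(n); print(n,K.tolist(),-R.T@t,R.tolist())
s=get_state(); print(s, finger_overhang)
E
```

```text
top [[478.33362808556484, 0.0, 275.88531706911095], [0.0, 478.33362808556484, 213.4648060843416], [0.0, 0.0, 1.0]] [0.46860739 0.02178727 1.15957707] [[-0.011752789550989684, -0.9998211512231816, 0.014816798052270166], [-0.9965785701891867, 0.010499757970824142, -0.08198114735858666], [0.08181091233720801, -0.015729610589767476, -0.9965237347766724]]
side [[488.866823836137, 0.0, 281.31657698001015], [0.0, 488.866823836137, 211.4487358554597], [0.0, 0.0, 1.0]] [-0.07961155  1.0710301   0.56668431] [[-0.8673660230535096, -0.4976039928608306, 0.00815158520146761], [-0.19117615244085412, 0.3180241240065933, -0.9286077402691352], [0.4594865186164331, -0.8070011913490566, -0.37097333646901554]]
{'clock': 0.1, 'joint_pos': array([ 1.0347942 ,  0.33385658,  0.03987403,  1.46616003, -0.01342719,
        1.34331142, -0.05851168]), 'joint_velocities': array([ 0.00097099, -0.00155291, -0.00065847, -0.00228709,  0.00063025,
        0.00119071,  0.00011723]), 'effort': array([ 3.83680876e-03, -6.60016036e+01,  1.37005705e+00, -4.06475401e+01,
        1.69564487e-02,  8.91618402e-03,  9.04189415e-05]), 'eef_pos': array([ 0.27480539, -0.58863325,  0.24951079]), 'eef_rot': array([-3.63629144e-04,  8.43508329e-01, -5.37115591e-01, -6.38425786e-04]), 'wrist_force': array([-0.58806222,  0.09787246, -0.27818287]), 'moment': array([ 0.00499277, -0.00361809, -0.01322441]), 'opening': 1.0014743670542057} 0.019
```

View pics/top0.png

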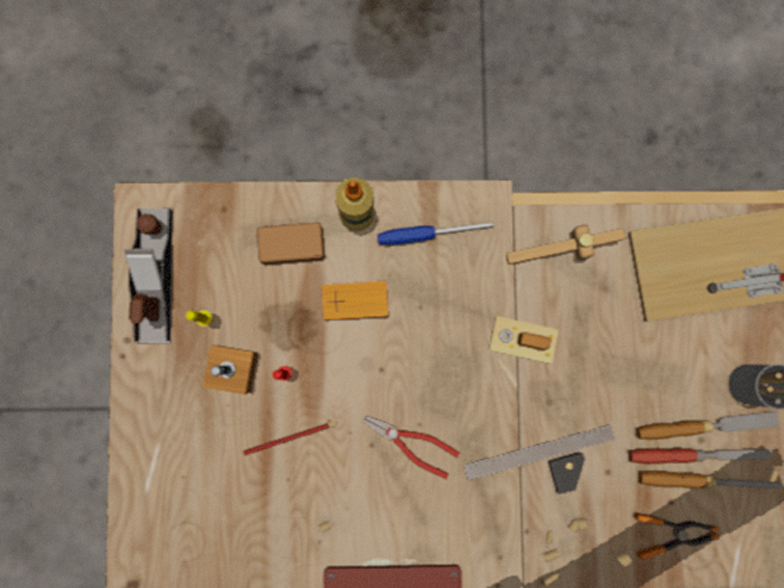

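View pics/side0.png

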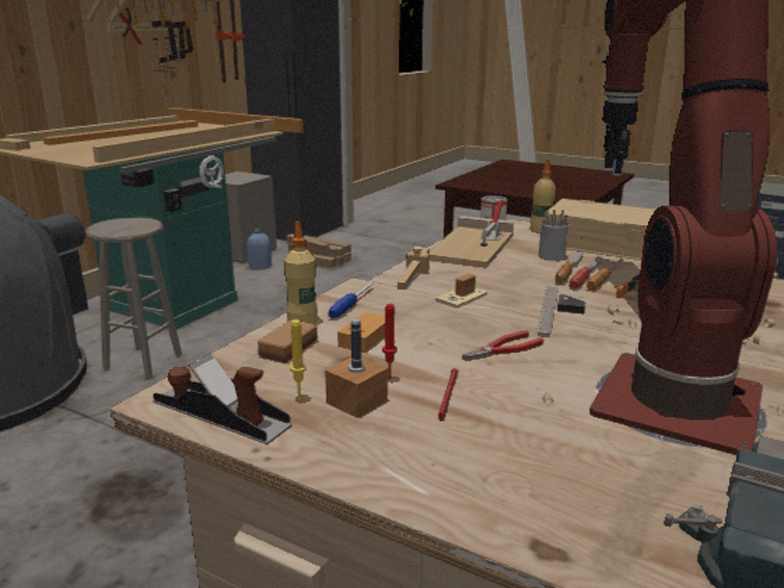

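In the top picture (1.4× scale), the block with its cross is at (355,300), cross at (336,301). The template is at (525,340), with its bush at the left end (506,336). There are three punch-shaped things: yellow (200,318), red (284,373) and steel/black in the wooden stand (228,370). The steel one in the stand fits the description. I'll confirm that in crops.

```bash
python3 - <<'E'
from h import *
p,d=load('top'); 
def crop(p,x,y,w,h,f): return cv2.resize(p[y:y+h,x:x+w],None,fx=f,fy=f,interpolation=cv2.INTER_CUBIC)
a=crop(p,222,192,62,44,6.); b=crop(p,345,220,62,44,6.)   # block, template
c=crop(p,140,238,62,48,6.); q,_=load('side'); e=crop(q,195,200,100,100,2.88)
top=np.hstack([a,b]); bot=np.hstack([c,cv2.copyMakeBorder(e,0,0,0,372-e.shape[1],cv2.BORDER_CONSTANT)])
save('crops.png',np.vstack([top,bot]))
E
```

```text
(no output)
```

View pics/crops.png

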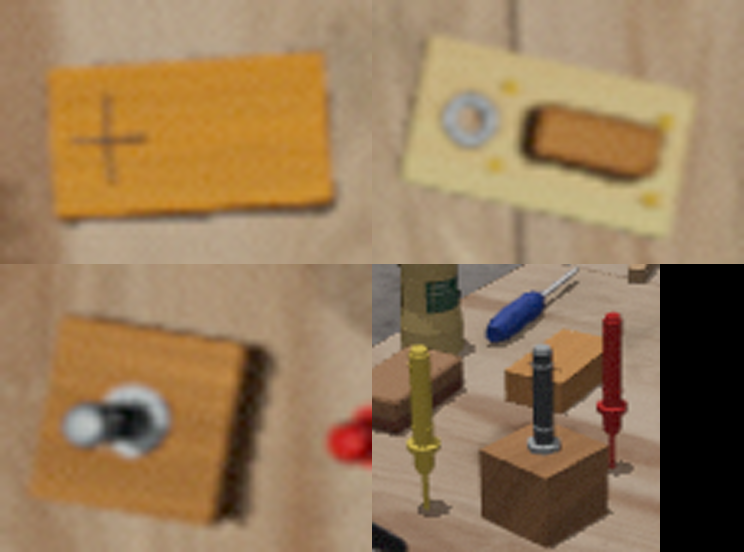

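The black and steel punch in the stand is the one meant. Yellow and red are single-colour lookalikes standing free. Next I'll compute positions from the crop corners.

```bash
cat > m.py <<'E'
from h import *
def W(pts,ox,oy,z,f=6.,n='top'): return np.array([world(n,(u+.5)/f-.5+ox,(v+.5)/f-.5+oy,z)for u,v in pts])
def rect(c): # TL,TR,BR,BL: left=+y end
    y=((c[0]+c[3])-(c[1]+c[2]))/2; x=((c[0]+c[1])-(c[2]+c[3]))/2
    return c.mean(0), np.degrees(np.arctan2(-y[0],y[1])), np.degrees(np.arctan2(x[1],x[0])), np.linalg.norm(y),np.linalg.norm(x)
E
python3 - <<'E'
from m import *
np.set_printoptions(precision=4,suppress=True)
b=W([(50,70),(324,53),(331,205),(57,219)],222,192,.032); print('block',rect(b)); print('cross',W([(109,139)],222,192,.032))
t=W([(60,36),(322,93),(297,237),(31,180)],345,220,.008); print('templ',rect(t)); print('bush',W([(99,119)],345,220,.010))
g=W([(165,104),(290,120),(285,178),(158,158)],345,220,.048); print('grip top',rect(g))
s=W([(65,51),(246,81),(210,260),(30,231)],140,238,.060); print('stand',rect(s)); print('collar',W([(138,157)],140,238,.065),'ptop',W([(83,160)],140,238,.145))
p,w=cloud('top')
for n,(u,v) in dict(block=(255,215),templ=(362,248),grip=(383,244),stand=(172,270),bench=(300,240)).items(): print(n,w[v-1:v+2,u-1:u+2].reshape(-1,3).mean(0))
for n,(u,v) in dict(redtop=(201,266),yellowtop=(138,226)).items(): print(n,w[v,u],world('top',u,v,.14))
E
```

```text
block (array([0.5596, 0.0573, 0.032 ]), np.float64(2.646758341473246), np.float64(2.1977590135792267), np.float64(0.10802753454262977), np.float64(0.059547631373215094))
cross [[0.559  0.0894 0.032 ]]
templ (array([ 0.4909, -0.2326,  0.008 ]), np.float64(-12.826858277425059), np.float64(-12.273252593729325), np.float64(0.10847440959007698), np.float64(0.05898808725694302))
bush [[ 0.4981 -0.2007  0.01  ]]
grip top (array([ 0.4885, -0.242 ,  0.048 ]), np.float64(-8.76523878054466), np.float64(-7.854485428676316), np.float64(0.04941566650443781), np.float64(0.021862300612418846))
stand (array([0.4472, 0.2641, 0.06  ]), np.float64(-9.929271096192167), np.float64(-10.809473067757631), np.float64(0.06945358547879375), np.float64(0.06890190192810072))
collar [[0.4467 0.2629 0.065 ]] ptop [[0.4475 0.2645 0.145 ]]
block [0.5582 0.0534 0.0302]
templ [ 0.4775 -0.2031  0.0065]
grip [ 0.486  -0.2446  0.0465]
stand [0.4321 0.2429 0.0582]
bench [ 0.4987 -0.0543 -0.0019]
redtop [0.4422 0.1672 0.1273] [0.4425 0.1654 0.14  ]
yellowtop [0.5291 0.3009 0.1334] [0.5287 0.2991 0.14  ]
```

```bash
cat > go.py <<'E'
import sys; from h import *; from scipy.spatial.transform import Rotation as Ro
def to(x,y,z,yaw):  # mm slide, spin units from the measured pose, for tool-x world yaw (deg)
    s=get_state(); q=s['eef_rot']; R=Ro.from_quat([q[1],q[2],q[3],q[0]]).as_matrix()
    d=R.T@(np.array([x,y,z])-s['eef_pos']); cy=np.degrees(np.arctan2(R[1,0],R[0,0])); dy=(yaw-cy+90)%180-90
    print('slide',np.round(d*1000,1),'spin',round(-dy/8,2),'yaw now',round(cy,2),'tilt',np.round(R[:,2],4),'pos',np.round(s['eef_pos'],4),'F',np.round(s['wrist_force'],2),'q',np.round(s['joint_pos'],2),'t',s['clock'],'open',round(float(s['opening']),3))
if __name__=='__main__': to(*map(float,sys.argv[1:]))
E
python3 go.py .4884 -.2442 .12 -12.6
```

```text
slide [-221.6 -339.3  129.8] spin -6.55 yaw now -64.98 tilt [-7.0e-04  1.3e-03 -1.0e+00] pos [ 0.2748 -0.5886  0.2495] F [-0.59  0.1  -0.28] q [ 1.03  0.33  0.04  1.47 -0.01  1.34 -0.06] t 0.1 open 1.001
```

Emit:
servo_tool([
  {"slide": [-22, -34, 10], "spin": -0.7},
  {"slide": [-44, -68, 25], "spin": -1.4},
  {"slide": [-70, -108, 40], "spin": -2.2},
  {"slide": [-96, -148, 55], "spin": -3.0},
  {"slide": [-124, -190, 70], "spin": -3.8},
  {"slide": [-152, -232, 85], "spin": -4.6},
  {"slide": [-180, -274, 100], "spin": -5.4},
  {"slide": [-203, -311, 115], "spin": -6.1},
  {"slide": [-222, -339, 130], "spin": -6.55},
  {"slide": [-222, -339, 130], "spin": -6.55},
], grip=60)

```text
clock: 1.1
eef_pos: [0.4898, -0.2378, 0.1181]
eef_rot: [-0.002, 0.995, -0.104, -0.001]
wrist_force: [0.6, -0.1, 0.2]
opening: 0.703
```

```bash
python3 go.py .4884 -.2442 .033 -12.6; python3 -c "
from h import *
p,d=grab('top'); save('t1.png',p[200:300,300:420],5); p,d=grab('side'); save('s1.png',p[130:250,260:420],4)"
```

```text
slide [ 0.2  6.9 85.1] spin 0.08 yaw now -11.98 tilt [-0.002  0.004 -1.   ] pos [ 0.4898 -0.2378  0.1181] F [ 0.62 -0.13  0.21] q [ 0.65  0.25 -0.32  1.86  0.09  1.04  0.09] t 1.1 open 0.703
```

Emit:
servo_tool([
  {"slide": [0, 0, 15]},
  {"slide": [0, 0, 30]},
  {"slide": [0, 0, 45]},
  {"slide": [0, 0, 55]},
  {"slide": [0, 0, 55]},
])

```text
invalid input at $.steps[0]: expected keys slide, spin
```

```bash
python3 go.py .4884 -.2442 .033 -12.6; python3 -c "
from h import *
p,d=grab('top'); q,d=grab('side'); save('t1.png',np.hstack([p[200:300,310:430],q[150:250,280:400]]),3.3)"
```

```text
slide [ 0.6  0.6 86.7] spin 0.01 yaw now -12.49 tilt [-1.3e-03  7.0e-04 -1.0e+00] pos [ 0.4881 -0.2436  0.1197] F [ 0.43 -0.62  0.12] q [ 0.66  0.25 -0.31  1.86  0.09  1.04  0.09] t 1.2 open 0.702
```

View pics/t1.png

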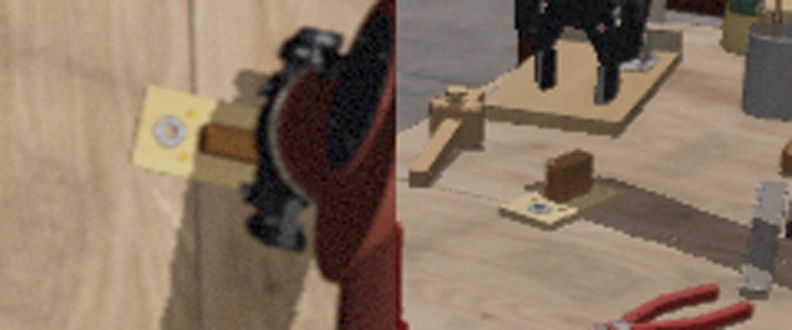

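The gripper is squarely above the grip in the top view and aligned with it. Descending in two stages, then closing.

Emit:
servo_tool([
  {"slide": [0.5, 0.5, 20], "spin": 0},
  {"slide": [0.5, 0.5, 40], "spin": 0},
  {"slide": [0.5, 0.5, 60], "spin": 0},
  {"slide": [0.5, 0.5, 76], "spin": 0},
  {"slide": [0.5, 0.5, 86], "spin": 0},
  {"slide": [0.5, 0.5, 86], "spin": 0},
  {"slide": [0.5, 0.5, 86], "spin": 0},
])

```text
clock: 2.0
eef_pos: [0.4887, -0.2458, 0.035]
eef_rot: [0.0, 0.994, -0.11, 0.0]
wrist_force: [0.0, -0.7, 0.5]
opening: 0.7
```

Emit:
servo_tool([
  {"slide": [0, 0, 0], "spin": 0},
  {"slide": [0, 0, 0], "spin": 0},
  {"slide": [0, 0, 0], "spin": 0},
  {"slide": [0, 0, 0], "spin": 0},
  {"slide": [0, 0, 0], "spin": 0},
  {"slide": [0, 0, 0], "spin": 0},
], grip=10, force=40)

```text
clock: 2.6
eef_pos: [0.4891, -0.2453, 0.0351]
eef_rot: [0.0, 0.994, -0.11, 0.001]
wrist_force: [-2.9, 0.1, 4.7]
opening: 0.254
```

```bash
python3 go.py .4884 -.2442 .033 -12.6; python3 -c "
from h import *
p,d=grab('top'); q,d=grab('side'); save('t2.png',np.hstack([p[200:300,310:430],q[150:250,280:400]]),3.3)"
```

```text
slide [-0.9 -0.9  2.1] spin 0.0 yaw now -12.58 tilt [ 1.e-03 -7.e-04 -1.e+00] pos [ 0.4891 -0.2453  0.0351] F [-2.92  0.05  4.73] q [ 0.64  0.36 -0.3   1.92  0.14  0.88  0.05] t 2.6 open 0.254
```

Emit:
servo_tool([
  {"slide": [0, 0, -10], "spin": 0},
  {"slide": [0, 0, -30], "spin": 0},
  {"slide": [0, 0, -50], "spin": 0},
  {"slide": [0, 0, -70], "spin": 0},
  {"slide": [0, 0, -90], "spin": 0},
  {"slide": [0, 0, -90], "spin": 0},
  {"slide": [0, 0, -90], "spin": 0},
])

```text
clock: 3.4
eef_pos: [0.4886, -0.245, 0.1245]
eef_rot: [0.0, 0.994, -0.109, 0.0]
wrist_force: [0.2, 0.3, -2.1]
opening: 0.253
```

```bash
python3 go.py .5601 .0444 .10 2.4
```

```text
slide [   6.8 -298.    24.4] spin -1.87 yaw now -12.57 tilt [ 4.e-04 -3.e-04 -1.e+00] pos [ 0.4886 -0.245   0.1245] F [ 0.17  0.26 -2.14] q [ 0.66  0.25 -0.31  1.85  0.09  1.05  0.09] t 3.4 open 0.253
```

Emit:
servo_tool([
  {"slide": [1, -20, 0], "spin": -0.2},
  {"slide": [2, -52, 0], "spin": -0.4},
  {"slide": [3, -90, 0], "spin": -0.6},
  {"slide": [4, -130, 0], "spin": -0.8},
  {"slide": [5, -170, 0], "spin": -1.0},
  {"slide": [6, -210, 3], "spin": -1.3},
  {"slide": [7, -245, 8], "spin": -1.6},
  {"slide": [7, -275, 15], "spin": -1.8},
  {"slide": [7, -290, 20], "spin": -1.87},
  {"slide": [7, -298, 24], "spin": -1.87},
])

```text
clock: 4.4
eef_pos: [0.5596, 0.0462, 0.0991]
eef_rot: [-0.0, 1.0, 0.022, -0.001]
wrist_force: [-0.1, -0.6, -0.9]
opening: 0.251
```

Emit:
servo_tool([
  {"slide": [0, 0, 0], "spin": 0},
  {"slide": [0, 0, 0], "spin": 0},
  {"slide": [0, 0, 0], "spin": 0},
])

```text
clock: 4.7
eef_pos: [0.5604, 0.0426, 0.1005]
eef_rot: [0.0, 1.0, 0.02, 0.0]
wrist_force: [0.1, 0.5, -0.6]
opening: 0.253
```

```bash
python3 go.py .5601 .0444 .067 2.4; python3 -c "
from h import *
p,d=grab('top'); q,d=grab('side'); save('t3.png',np.hstack([p[185:245,212:292],q[190:270,225:305][:60+20][:60]]),5)
save('t3b.png',np.vstack([cv2.resize(p[185:245,212:292],None,fx=5,fy=5,interpolation=2),cv2.resize(q[205:265,225:305],None,fx=5,fy=5,interpolation=2)]))"
```

```text
slide [-0.2 -1.8 33.5] spin -0.02 yaw now 2.25 tilt [ 1.e-04 -7.e-04 -1.e+00] pos [0.5604 0.0426 0.1005] F [ 0.12  0.54 -0.62] q [ 0.28  0.33 -0.51  1.83  0.19  1.03 -0.26] t 4.7 open 0.253
```

View pics/t3b.png

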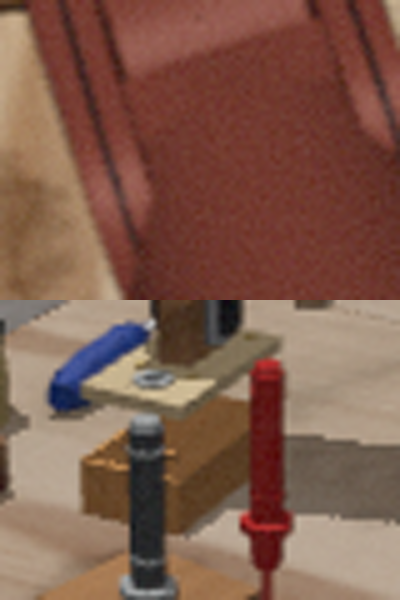

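The top view of the block is hidden by the arm. The side view shows the template about 33 mm above the block. Now I'll compare the +y-end corners of both in the side camera.

```bash
python3 - <<'E'
from m import *
np.set_printoptions(precision=4,suppress=True)
p,d=load('side')
save('s3.png',p[215:265,235:295],10)
print('block left/near',W([(82,162),(178,190)],225,205,.032,5.,'side'))
print('plate left/near top',W([(82,88),(183,108)],225,205,.0735,5.,'side'))
def c(cx,cy,y,h=0): 
    a=np.radians(2.4); return 
for nm,C,z in(('block',(.5596,.0573),.032),('plate',(.5599,.0555),.0735)):
    a=np.radians(2.35); X=np.array([np.cos(a),np.sin(a)]); Y=np.array([-X[1],X[0]])
    for sx in(1,-1):
        P=np.r_[np.array(C)+sx*.03*X+.055*Y,z]; u=proj('side',P); print(nm,sx,P,'s3 px',(u-[235,215]+.5)*10-.5)
E
```

```text
block left/near [[0.5834 0.1175 0.032 ]
 [0.5225 0.1206 0.032 ]]
plate left/near top [[0.5831 0.1163 0.0735]
 [0.5248 0.1115 0.0735]]
block 1 [0.5873 0.1135 0.032 ] s3 px [ 60.6924 215.7582]
block -1 [0.5274 0.111  0.032 ] s3 px [260.2038 262.4932]
plate 1 [0.5876 0.1117 0.0735] s3 px [60.0136 66.9392]
plate -1 [0.5277 0.1092 0.0735] s3 px [261.7354 111.1231]
```

View pics/s3.png

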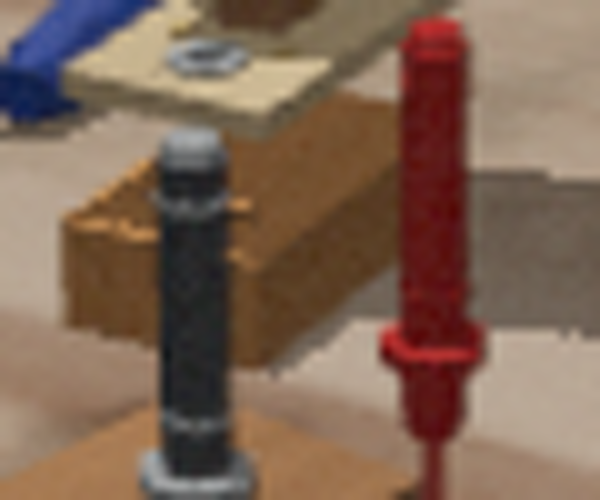

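Emit:
servo_tool([
  {"slide": [0.5, -2.0, 10], "spin": 0},
  {"slide": [0.5, -2.0, 20], "spin": 0},
  {"slide": [0.5, -2.0, 28], "spin": 0},
  {"slide": [0.5, -2.0, 28], "spin": 0},
  {"slide": [0.5, -2.0, 28], "spin": 0},
  {"slide": [0.5, -2.0, 28], "spin": 0},
  {"slide": [0.5, -2.0, 28], "spin": 0},
])

```text
clock: 5.5
eef_pos: [0.561, 0.0464, 0.0727]
eef_rot: [-0.0, 1.0, 0.021, 0.0]
wrist_force: [1.2, 0.4, -0.9]
opening: 0.249
```

```bash
python3 - <<'E'
from m import *
from go import to
p,d=grab('side'); to(.5601,.0450,.067,2.4); save('s4.png',p[215:265,235:295],10)
E
```

```text
slide [-1.   1.4  5.7] spin -0.0 yaw now 2.38 tilt [ 6.e-04  1.e-04 -1.e+00] pos [0.561  0.0464 0.0727] F [-0.71  0.33 -0.98] q [ 0.26  0.37 -0.5   1.85  0.21  0.98 -0.29] t 5.55 open 0.252
```

View pics/s4.png

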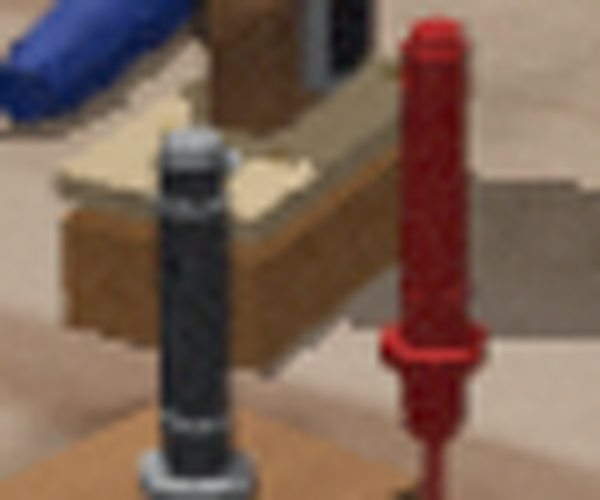

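Emit:
servo_tool([
  {"slide": [-1.0, 1.4, 2], "spin": 0},
  {"slide": [-1.0, 1.4, 2], "spin": 0},
  {"slide": [-1.0, 1.4, 2], "spin": 0},
  {"slide": [-1.0, 1.4, 2], "spin": 0},
  {"slide": [-1.0, 1.4, 2], "spin": 0},
  {"slide": [-1.0, 1.4, 2], "spin": 0},
  {"slide": [-1.0, 1.4, 2], "spin": 0},
  {"slide": [-1.0, 1.4, 2], "spin": 0},
])

```text
clock: 6.35
eef_pos: [0.5598, 0.045, 0.0703]
eef_rot: [-0.0, 1.0, 0.021, -0.0]
wrist_force: [0.4, 0.2, -0.9]
opening: 0.251
```

```bash
python3 - <<'E'
from m import *
from go import to
to(.5601,.0450,.067,2.4); p,d=grab('side'); save('s5.png',p[215:265,235:295],10);to(.5601,.0450,.067,2.4)
E
```

```text
slide [ 0.3 -0.   3.3] spin -0.0 yaw now 2.39 tilt [-0.e+00  1.e-04 -1.e+00] pos [0.5598 0.045  0.0703] F [ 0.4   0.21 -0.87] q [ 0.27  0.37 -0.5   1.85  0.21  0.97 -0.29] t 6.35 open 0.251
slide [ 0.3 -0.   3.3] spin -0.0 yaw now 2.39 tilt [-0.e+00  1.e-04 -1.e+00] pos [0.5598 0.045  0.0703] F [-0.49  0.43 -1.78] q [ 0.27  0.37 -0.5   1.85  0.21  0.97 -0.29] t 6.4 open 0.254
```

Emit:
servo_tool([
  {"slide": [0.3, 0, 1], "spin": 0},
  {"slide": [0.3, 0, 2], "spin": 0},
  {"slide": [0.3, 0, 3], "spin": 0},
  {"slide": [0.3, 0, 3.5], "spin": 0},
  {"slide": [0.3, 0, 3.5], "spin": 0},
  {"slide": [0.3, 0, 3.5], "spin": 0},
  {"slide": [0.3, 0, 3.5], "spin": 0},
])

```text
clock: 7.1
eef_pos: [0.5601, 0.0451, 0.0674]
eef_rot: [0.0, 1.0, 0.021, 0.0]
wrist_force: [-3.3, 0.7, 5.8]
opening: 0.258
```

```bash
python3 - <<'E'
from m import *
from go import to
to(.5601,.0450,.067,2.4); p,d=grab('side'); save('s5.png',p[215:265,235:295],10)
E
```

```text
slide [0.  0.1 0.4] spin -0.0 yaw now 2.39 tilt [ 1.e-04 -2.e-04 -1.e+00] pos [0.5601 0.0451 0.0674] F [-3.28  0.66  5.79] q [ 0.26  0.37 -0.5   1.86  0.21  0.97 -0.29] t 7.1 open 0.258
```

View pics/s5.png

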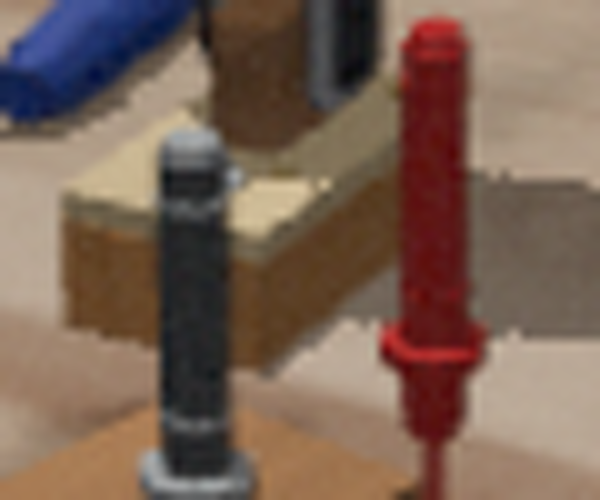

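The plate's left edge (63) and near corner (258) line up with the block's, so it's seated. Releasing and lifting clear.

Emit:
servo_tool([
  {"slide": [0, 0, 0], "spin": 0},
  {"slide": [0, 0, 0], "spin": 0},
  {"slide": [0, 0, 0], "spin": 0},
  {"slide": [0, 0, 0], "spin": 0},
], grip=50)

```text
clock: 7.55
eef_pos: [0.5601, 0.0449, 0.0668]
eef_rot: [-0.0, 1.0, 0.021, -0.0]
wrist_force: [-0.7, 0.5, 0.6]
opening: 0.585
```

Emit:
servo_tool([
  {"slide": [0, 0, -10], "spin": 0},
  {"slide": [0, 0, -25], "spin": 0},
  {"slide": [0, 0, -50], "spin": 0},
  {"slide": [0, 0, -80], "spin": 0},
  {"slide": [0, 0, -110], "spin": 0},
  {"slide": [0, 0, -135], "spin": 0},
  {"slide": [0, 0, -150], "spin": 0},
  {"slide": [0, 0, -150], "spin": 0},
])

```text
clock: 8.35
eef_pos: [0.5613, 0.0452, 0.2198]
eef_rot: [0.0, 1.0, 0.021, 0.002]
wrist_force: [0.9, 0.3, -0.9]
opening: 0.588
```

```bash
python3 go.py .4472 .2640 .217 -35
```

```text
slide [-104.9 -223.4    2.3] spin 4.67 yaw now 2.38 tilt [ 0.0045  0.     -1.    ] pos [0.5613 0.0452 0.2198] F [ 0.89  0.32 -0.86] q [ 0.3   0.22 -0.53  1.7   0.12  1.25 -0.21] t 8.35 open 0.588
```

Emit:
servo_tool([
  {"slide": [-8, -18, 0], "spin": 0},
  {"slide": [-20, -44, 0], "spin": 0},
  {"slide": [-36, -78, 0], "spin": 0},
  {"slide": [-53, -112, 0], "spin": 0},
  {"slide": [-70, -146, 0], "spin": 0},
  {"slide": [-85, -180, 0], "spin": 0},
  {"slide": [-97, -206, 0], "spin": 0},
  {"slide": [-104, -220, 0], "spin": 0},
  {"slide": [-105, -223, 0], "spin": 0},
  {"slide": [-105, -223, 0], "spin": 0},
])

```text
clock: 9.35
eef_pos: [0.4457, 0.2631, 0.2161]
eef_rot: [0.0, 1.0, 0.021, -0.001]
wrist_force: [-0.1, -0.0, 0.5]
opening: 0.583
```

```bash
python3 - <<'E'
from m import *
from go import to
p,d=grab('top'); save('t6.png',p[180:280,130:290],5); to(.4472,.2640,.120,2.4)
E
```

```text
slide [ 1.1 -1.7 96.2] spin -0.01 yaw now 2.35 tilt [-8.e-04 -7.e-04 -1.e+00] pos [0.4462 0.2624 0.2162] F [ 0.49 -0.2  -0.5 ] q [ 0.04  0.14 -0.71  1.8   0.1   1.23 -0.66] t 9.4 open 0.587
```

View pics/t6.png

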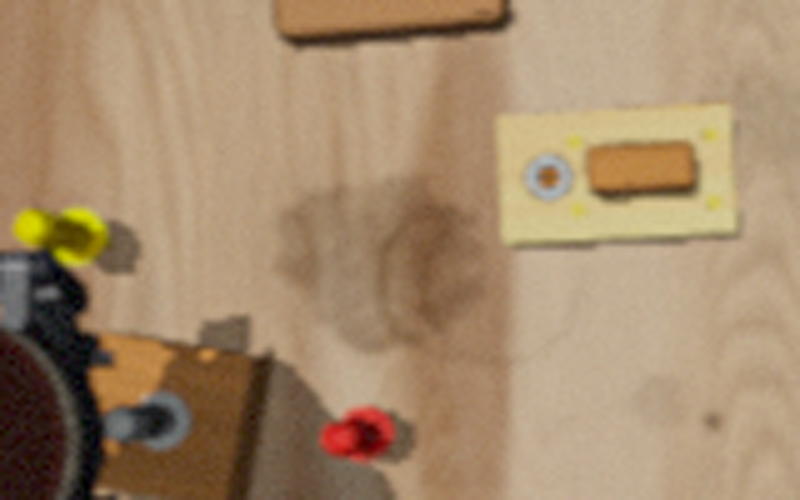

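```bash
python3 - <<'E'
from m import *
np.set_printoptions(precision=4,suppress=True)
print(rect(W([(497,115),(733,103),(738,233),(506,244)],130,180,.040,5.)),W([(548,177)],130,180,.042,5.))
# colour-mask check: template plate (now) vs block (start), same method
p=cv2.imread('pics/t6.png')
p1,_=load('top')   # now
s=p1[195:235,222:285].astype(int); m=((s[...,0]+s[...,1]-2*s[...,2])>130).astype(np.uint8)
E
```

```text
(array([0.5591, 0.0571, 0.04  ]), np.float64(2.220254005464411), np.float64(2.6272808465824693), np.float64(0.1098841337244001), np.float64(0.06107435602532256)) [[0.5577 0.0901 0.042 ]]
```

The template agrees with the block: centre (.5591,.0571) against (.5596,.0573), with yaw 2.4° for both. Now descending on the punch.

Emit:
servo_tool([
  {"slide": [1.1, -1.7, 20], "spin": 0},
  {"slide": [1.1, -1.7, 45], "spin": 0},
  {"slide": [1.1, -1.7, 70], "spin": 0},
  {"slide": [1.1, -1.7, 90], "spin": 0},
  {"slide": [1.1, -1.7, 103], "spin": 0},
  {"slide": [1.1, -1.7, 108], "spin": 0},
  {"slide": [1.1, -1.7, 108], "spin": 0},
  {"slide": [1.1, -1.7, 108], "spin": 0},
])

```text
clock: 10.2
eef_pos: [0.4475, 0.2652, 0.1096]
eef_rot: [-0.0, 1.0, 0.021, 0.001]
wrist_force: [0.3, -0.3, 0.1]
opening: 0.585
```

Emit:
servo_tool([
  {"slide": [0, 0, 0], "spin": 0},
  {"slide": [0, 0, 0], "spin": 0},
  {"slide": [0, 0, 0], "spin": 0},
  {"slide": [0, 0, 0], "spin": 0},
  {"slide": [0, 0, 0], "spin": 0},
  {"slide": [0, 0, 0], "spin": 0},
], grip=4, force=50)

```text
clock: 10.8
eef_pos: [0.4472, 0.2653, 0.1095]
eef_rot: [-0.0, 1.0, 0.021, 0.0]
wrist_force: [-2.3, -0.5, 5.9]
opening: 0.173
```

```bash
python3 go.py .4472 .2640 .105 2.4
```

```text
slide [-0.1  1.3  4.5] spin -0.0 yaw now 2.39 tilt [ 9.e-04  2.e-04 -1.e+00] pos [0.4472 0.2653 0.1095] F [-2.32 -0.55  5.87] q [-0.01  0.27 -0.69  1.91  0.2   1.03 -0.74] t 10.8 open 0.173
```

Emit:
servo_tool([
  {"slide": [0, 0, -5], "spin": 0},
  {"slide": [0, 0, -15], "spin": 0},
  {"slide": [0, 0, -30], "spin": 0},
  {"slide": [0, 0, -50], "spin": 0},
  {"slide": [0, 0, -70], "spin": 0},
  {"slide": [0, 0, -90], "spin": 0},
  {"slide": [0, 0, -100], "spin": 0},
  {"slide": [0, 0, -100], "spin": 0},
  {"slide": [0, 0, -100], "spin": 0},
])

```text
clock: 11.7
eef_pos: [0.4468, 0.2649, 0.2085]
eef_rot: [0.0, 1.0, 0.021, -0.0]
wrist_force: [-0.9, 0.4, -1.0]
opening: 0.173
```

```bash
python3 - <<'E'
from m import *
from go import to
to(.5583,.0892,.205,2.4); p,d=grab('side'); save('s7.png',p[160:300,190:290],4)
E
```

```text
slide [104.1 180.2   3.6] spin -0.0 yaw now 2.38 tilt [-2.e-04 -2.e-04 -1.e+00] pos [0.4468 0.2649 0.2085] F [-0.86  0.41 -1.01] q [ 0.03  0.16 -0.71  1.81  0.11  1.22 -0.67] t 11.7 open 0.173
```

View pics/s7.png

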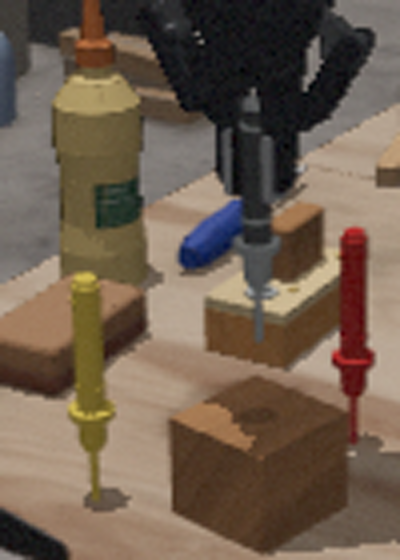

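```bash
python3 - <<'E'
from m import *
p,_=load('side'); x0,y0=235,175
save('s8.png',p[y0:y0+75,x0:x0+40],8)
for nm,z in(('top',.244),('collar',.164),('nose end',.139),('tip',.104)):
    print(nm,(proj('side',[.4468,.2649,z])-[x0,y0]+.5)*8-.5,(proj('side',[.4568,.2649,z])-[x0,y0]+.5)*8-.5,(proj('side',[.4468,.2749,z])-[x0,y0]+.5)*8-.5)
E
```

```text
top [149.57656181  73.45197771] [117.22696891  67.09986489] [128.39033766  84.0579675 ]
collar [153.52252439 358.64320381] [122.07309345 351.21894783] [132.97534349 371.17107862]
nose end [154.70993977 444.46268122] [123.531629   436.73011826] [134.35464833 457.54316143]
tip [156.33754733 562.09668944] [125.53104858 553.95229289] [136.24497289 575.9153038 ]
```

View pics/s8.png

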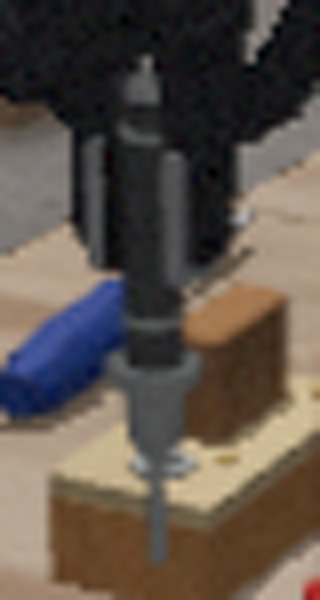

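The punch is held, with its tip about 1.3 mm toward −y of the TCP and a lean of about 1.5°. Moving over the bush.

Emit:
servo_tool([
  {"slide": [8, 14, 0], "spin": 0},
  {"slide": [19, 33, 0], "spin": 0},
  {"slide": [33, 57, 0], "spin": 0},
  {"slide": [48, 83, 0], "spin": 0},
  {"slide": [63, 108, 0], "spin": 0},
  {"slide": [78, 134, 0], "spin": 0},
  {"slide": [90, 155, 0], "spin": 0},
  {"slide": [98, 169, 0], "spin": 0},
  {"slide": [103, 177, 0], "spin": 0},
  {"slide": [104, 179, 0], "spin": 0},
])

```text
clock: 12.75
eef_pos: [0.5584, 0.0902, 0.2083]
eef_rot: [-0.0, 1.0, 0.02, -0.0]
wrist_force: [0.0, 0.5, -0.7]
opening: 0.176
```

Emit:
servo_tool([
  {"slide": [0, 0, 10], "spin": 0},
  {"slide": [0, 0, 22], "spin": 0},
  {"slide": [0, 0, 34], "spin": 0},
  {"slide": [0, 0, 42], "spin": 0},
  {"slide": [0, 0, 45], "spin": 0},
  {"slide": [0, 0, 45], "spin": 0},
  {"slide": [0, 0, 45], "spin": 0},
  {"slide": [0, 0, 45], "spin": 0},
])

```text
clock: 13.55
eef_pos: [0.5586, 0.0907, 0.1644]
eef_rot: [-0.0, 1.0, 0.021, 0.0]
wrist_force: [0.0, 1.0, -1.1]
opening: 0.172
```

```bash
python3 - <<'E'
from m import *
from go import to
to(.5583,.0905,.150,2.4); p,_=grab('side'); x0,y0=230,175
save('s9.png',p[y0:y0+75,x0:x0+75],8)
s=get_state()['eef_pos']; g=lambda P:(proj('side',P)-[x0,y0]+.5)*8-.5
for nm,z in(('top',.0355),('collar',-.0445),('tip',-.1045)): print(nm,g(s+[0,0,z]))
print('bush',g([.5583,.0893,.042]),'cross',g([.5583,.0893,.032]),'dx10',g([.5683,.0893,.042]),'dy10',g([.5583,.0993,.042]))
E
```

```text
slide [-0.3  0.2 14.4] spin -0.0 yaw now 2.39 tilt [ 9.e-04  1.e-04 -1.e+00] pos [0.5586 0.0907 0.1644] F [ 0.03  1.01 -1.08] q [ 0.24  0.28 -0.56  1.76  0.16  1.15 -0.32] t 13.55 open 0.172
top [193.92723054  -3.34755188]
collar [197.11227214 236.1364409 ]
tip [199.40355104 408.41821548]
bush [203.0062292  457.20436627] cross [203.36771572 485.02644867] dx10 [177.35444801 450.80422764] dy10 [186.36715635 468.01143963]
```

View pics/s9.png

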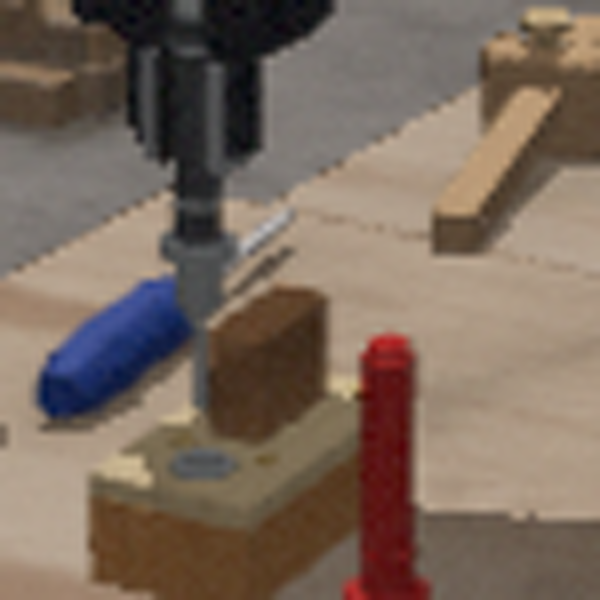

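The tip is at (201,408), above the bush at (204,464). It needs a nudge of about 0.5–0.8 mm. Lowering into the bush, stopping just short of the block.

Emit:
servo_tool([
  {"slide": [-0.5, 0.8, 0], "spin": 0},
  {"slide": [-0.5, 0.8, 4], "spin": 0},
  {"slide": [-0.5, 0.8, 8], "spin": 0},
  {"slide": [-0.5, 0.8, 12], "spin": 0},
  {"slide": [-0.5, 0.8, 16], "spin": 0},
  {"slide": [-0.5, 0.8, 20], "spin": 0},
  {"slide": [-0.5, 0.8, 24], "spin": 0},
  {"slide": [-0.5, 0.8, 24], "spin": 0},
  {"slide": [-0.5, 0.8, 24], "spin": 0},
  {"slide": [-0.5, 0.8, 24], "spin": 0},
])

```text
clock: 14.6
eef_pos: [0.558, 0.0898, 0.14]
eef_rot: [-0.0, 1.0, 0.021, 0.0]
wrist_force: [0.4, 0.9, -1.1]
opening: 0.171
```

```bash
python3 - <<'E'
from m import *
from go import to
F=[]
for i in range(6): p,_=grab('side'); F.append(get_state()['wrist_force'])
print(np.mean(F,0),np.std(F,0)); to(.5581,.0899,.1305,2.4); x0,y0=230,195
save('s10.png',p[y0:y0+55,x0:x0+60],10)
s=get_state()['eef_pos']; g=lambda P:(proj('side',P)-[x0,y0]+.5)*10-.5
for nm,z in(('collar top',-.0395+.002),('nose end',-.0695),('tip',-.1045)): print(nm,g(s+[0,-.0012,z]))
print('bush',g([.5581,.0891,.042]))
E
```

```text
[ 0.36999773 -0.04244029 -1.03749625] [0.275476   0.36737511 0.46018793]
slide [ 0.2 -0.1  9.4] spin -0.0 yaw now 2.38 tilt [ 2.e-04  0.e+00 -1.e+00] pos [0.5579 0.0898 0.1399] F [ 0.53 -0.35 -1.1 ] q [ 0.24  0.3  -0.56  1.79  0.17  1.11 -0.34] t 14.9 open 0.172
collar top [253.93507617 156.47176161]
nose end [255.3963355  270.98772169]
tip [256.96362125 393.81276005]
bush [254.93967994 371.52256805]
```

The viewer limit of 12 pictures is reached, so I'll go on with numbers only. The force is still at its in-hand baseline (Fz −1.04 N) with the tip computed below the bush rim, so it's in the hole. Pressing gently next.

Emit:
servo_tool([
  {"slide": [0.2, 0, 1], "spin": 0},
  {"slide": [0.2, 0, 2], "spin": 0},
  {"slide": [0.2, 0, 3], "spin": 0},
  {"slide": [0.2, 0, 4], "spin": 0},
  {"slide": [0.2, 0, 5], "spin": 0},
  {"slide": [0.2, 0, 5.5], "spin": 0},
  {"slide": [0.2, 0, 5.5], "spin": 0},
  {"slide": [0.2, 0, 5.5], "spin": 0},
])

```text
clock: 15.7
eef_pos: [0.5581, 0.0898, 0.1344]
eef_rot: [-0.0, 1.0, 0.021, 0.0]
wrist_force: [-0.9, 0.1, 1.5]
opening: 0.174
```

```bash
cat > f.py <<'E'
from m import *
from go import to
F=[]
for i in range(10): p,_=grab('side'); F.append(get_state()['wrist_force'])
print(np.mean(F,0),np.std(F,0)/3); to(.5581,.0899,.1305,2.4)
E
python3 f.py
```

```text
[-0.51801478  0.26463619  0.8406338 ] [0.09377733 0.1706946  0.23799902]
slide [ 0.1 -0.1  3.8] spin -0.0 yaw now 2.39 tilt [ 0.e+00  1.e-04 -1.e+00] pos [0.558  0.0898 0.1343] F [-1.    0.63  0.27] q [ 0.24  0.31 -0.55  1.79  0.18  1.1  -0.34] t 16.2 open 0.174
```

Emit:
servo_tool([
  {"slide": [0, 0, 1], "spin": 0},
  {"slide": [0, 0, 2], "spin": 0},
  {"slide": [0, 0, 3], "spin": 0},
  {"slide": [0, 0, 4], "spin": 0},
  {"slide": [0, 0, 4], "spin": 0},
  {"slide": [0, 0, 4], "spin": 0},
  {"slide": [0, 0, 4], "spin": 0},
])

```text
clock: 16.9
eef_pos: [0.5581, 0.0898, 0.1304]
eef_rot: [-0.0, 1.0, 0.021, 0.0]
wrist_force: [-0.4, 0.4, 1.5]
opening: 0.176
```

```bash
sed -i 's/range(10)/range(20)/' f.py; python3 f.py; python3 - <<'E'
from m import *
# check nose/bush gap: print the grey profile down the punch axis in the side view
p,_=load('side'); s=get_state()['eef_pos']
q=lambda P:np.round(proj('side',P),1)
print('pred collar bottom',q(s+[0,-.001,-.0445-.005+.0045]),'nose end',q(s+[0,-.001,-.0695]),'bush rim',q([.5581,.0891,.042]))
u=int(round(q(s+[0,-.001,-.0695])[0]))
for v in range(200,245): print(v,*[tuple(int(c) for c in p[v,x]) for x in range(u-3,u+4,1)])
E
```

```text
[-0.47439571 -0.14528718  2.04712813] [0.14029179 0.1573891  0.19436301]
slide [ 0.1 -0.1 -0.1] spin -0.0 yaw now 2.39 tilt [ 1.e-04  0.e+00 -1.e+00] pos [0.558  0.0898 0.1304] F [-1.26  0.01  2.03] q [ 0.23  0.31 -0.55  1.79  0.18  1.09 -0.34] t 17.9 open 0.172
pred collar bottom [254.9 216.4] nose end [255.  225.1] bush rim [255.  231.7]
200 (34, 36, 34) (33, 37, 35) (37, 39, 41) (39, 43, 40) (71, 71, 72) (79, 80, 79) (53, 53, 57)
201 (28, 29, 26) (31, 32, 34) (32, 34, 35) (45, 42, 45) (69, 70, 71) (83, 82, 83) (67, 67, 66)
202 (27, 30, 31) (34, 34, 36) (38, 36, 35) (43, 41, 42) (71, 70, 70) (78, 78, 79) (56, 57, 59)
203 (30, 30, 30) (27, 30, 30) (38, 37, 37) (40, 43, 44) (70, 69, 70) (82, 81, 82) (55, 54, 58)
204 (28, 29, 25) (29, 35, 34) (33, 33, 35) (46, 46, 46) (70, 71, 71) (82, 80, 82) (58, 58, 58)
205 (31, 29, 32) (38, 39, 40) (36, 33, 39) (40, 38, 42) (70, 68, 68) (79, 76, 76) (56, 57, 59)
206 (29, 28, 31) (35, 36, 38) (35, 36, 38) (42, 42, 43) (69, 70, 70) (75, 76, 80) (55, 55, 58)
207 (33, 34, 33) (39, 38, 41) (34, 34, 39) (42, 41, 40) (69, 67, 70) (82, 82, 83) (70, 72, 72
[... 2924 characters left out ...]
82) (127, 113, 88)
238 (105, 96, 72) (103, 90, 68) (104, 90, 70) (103, 90, 70) (102, 89, 66) (109, 95, 73) (111, 98, 75)
239 (104, 86, 63) (105, 87, 66) (103, 90, 69) (101, 87, 65) (105, 92, 71) (103, 91, 68) (105, 93, 71)
240 (96, 66, 38) (90, 61, 34) (91, 63, 33) (99, 72, 46) (105, 83, 58) (110, 91, 69) (105, 90, 69)
241 (97, 65, 37) (94, 61, 31) (92, 61, 34) (97, 68, 41) (94, 65, 35) (95, 65, 38) (95, 68, 39)
242 (97, 66, 37) (95, 66, 40) (94, 63, 34) (97, 69, 41) (97, 66, 39) (94, 64, 31) (98, 70, 42)
243 (92, 61, 33) (95, 65, 34) (98, 68, 42) (94, 65, 39) (96, 68, 39) (95, 66, 37) (95, 66, 38)
244 (98, 67, 38) (96, 66, 38) (95, 67, 39) (94, 65, 36) (95, 66, 40) (96, 67, 39) (94, 66, 38)
```

```bash
python3 -c "
from workcell import *
s=get_state(); print(s['clock'],s['eef_pos'],s['wrist_force'],s['opening']); print(job_done())"
```

```text
17.9 [0.5580283  0.08981095 0.13036189] [-1.25989594  0.01054158  2.03211677] 0.17174162173675026
the job is handed in; nothing more can be done
None
```

The template is seated on the block and released. The punch is held through the bush, pressed about half-way, and I handed the job in at 17.9 s.

**Template:** The last top view put its centre at (0.5591, 0.0571) m, against (0.5596, 0.0573) m for the block. The yaw is 2.4° for both, and the bush is within about 1.5 mm of the cross.

**Punch:** I took the steel and black punch from the stand; the yellow and red lookalikes were not touched. In the side view the pin lines up with the bush centre to within a fraction of a pixel.

**Plunger:** By position it should be about 6.1 mm in. The mean wrist force rose by 3.1 ± 0.3 N, which means about 5.3 mm. The two agree within noise, and both are far from the 12 mm stop.

**Weaker points:**
- The punch leans by about 1–1.5° in the grip, and I could not correct that.
- The arm hides the bush from the top camera. Along the side camera's line of sight, the tip's place is confirmed only by arm position and by the pin entering the hole without contact.
- I used up the 12 pictures before the final press, so the last image check was on pixel values only. I did not look at the template again after pressing; the mean sideways force stayed at about 0.5 N.

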